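# Park the battery box in its dock and close the keeper

### The job

Push the tall, top-heavy battery box on its wooden skid into the yellow dock until the skid is fully home against the stop at the far end, pushing low on the skid so that it slides and never tips; do not push on the box itself, and lift nothing (nothing needs to be grasped). Then, with a fingertip, swing the red keeper shut behind the skid by its black post, and leave the things standing around where they are.

Things in the scene. Friction and masses are not known exactly. Their poses are not given: they have to be found in the camera images.
- dock: Yellow dock fixed to the table: U of rails 32 mm high, 8 thick. Origin on the table, middle of the stop's inner face; x points into the stop (push direction, roughly to the robot's left), y left, z up. Open at its -x side. Side rails' inner faces at y = +-71 mm from x = 0 to -104 mm, then flared guides out to y = +-98 at x = -150 mm
- skid: Loose wooden skid with the battery box strapped on, 155 mm long (x), 130 wide (y), deck top 30 mm high; in all about 1.3 kg (mass, friction vary; sliding takes 5 to 12 N). Origin: middle of its underside; x forward, front end at +77.5 mm, z up. Fully home: origin at x = -77.5 mm, y = 0 in the dock's frame, x axes parallel. Pushed above about 50 mm height it may tip
- battery_box: Tall grey battery box with black lid, handle, red and blue caps, blue straps, fixed on the skid: 89 x 117 mm, 30 to 215 mm above the table. Origin: middle of its underside, 29 mm ahead of the skid's origin. Its rear face is 61 mm ahead of the push plank's rear face. Not to be pushed on
- push_plank (a point): Middle of the rear face of the skid's push plank, 20 mm above the table: the place to push. The plank is a dark wooden cross board across the skid's whole rear end, 130 mm wide, from 3 to 37 mm above the table, 13 mm thick, its rear face looking to the skid's -x. Axes as the skid's
- keeper (a joint): Angle of the red keeper arm (rad): 0 = shut, across the dock's mouth behind the skid, pointing along the dock's +y; 1.57 = open, pointing along the dock's -x; range 0 to 2. Vertical axis, stop at 0, stays where left, about 1 N at the post turns it. Shut, its front face is 12 mm behind a fully home skid
- keeper_post (a point): Middle (45 mm above the table) of the upright black post near the keeper arm's free end, 105 mm from the hinge; round, 16 mm in diameter, from 29 to 61 mm above the table; the red arm below it is 10 mm thick, 10 to 26 mm above the table
- keeper_hinge (a point): The keeper's vertical hinge axis, 18 mm above the table, at x = -172, y = -115 mm in the dock's frame; a steel pin 41 mm high stands there
- grease_tin: Green grease tin, 68 mm in diameter, 71 mm high, bystander; origin at the middle of its underside
- oil_bottle: Cream oil bottle with red spout, 54 mm in diameter, 172 mm high, bystander; origin at the middle of its underside
- bearing_a: Tapered bearing cone, 50 mm in diameter, 18 mm high, bystander; origin at the middle of its underside
- bearing_b: Tapered bearing cone, like the other, bystander
- screwdriver: Screwdriver with blue handle, 214 mm long along its y, 26 mm wide, lying on the table, bystander

How it is judged:
By the outcome, as a careful person would: the job done as asked, in the order asked, and still so for the second after the job is handed in, with the robot touching nothing.
It also fails if it takes over 59 s, if anything falls off the work surface, if the arm or the gripper's body presses on something with over 40 N, if the wrist force passes 120 N, or if a joint passes its speed limit or range.

### The arm

A 7-joint arm with a two-finger parallel gripper is mounted at the origin on a cart in front of the work surface, level with it; the furniture and walls round the work are solid. World frame = base frame: x ahead of the robot, y to its left, z up, the work surface at z = 0. Lengths are in mm, angles in rad, forces in N, time in s.
With the tool pointing down it reaches from about 350 to 900 mm from the base axis. Payload 7.2 kg.
Tool frame: the origin (TCP) lies where the fingers leave the gripper's body, on its centre line; the fingertips stand 80 mm ahead of it and the grasp point (between the pads) lies 61 mm ahead of it (r.grasp_offset is the distance from the TCP to the grasp point, in mm); z points along the fingers, y is the direction in which the jaws open and shut (so a half turn about z gives the same grasp; the last joint's range is limited). The gripper opens to 88 mm and grips with 3 to 60 N. Pads are 20 mm wide; open, the fingers measure 115 mm over their backs; the gripper's body (75 mm by 178 mm) begins 61 mm behind the grasp point.
Start: joints at [-1.41, 0.411, -0.013, 1.596, 0.006, 1.134, -0.082], TCP at [141.765, 608.711, 302.653] pointing down, gripper open.
Joint ranges: [-2.95, 2.95], [-0.29, 1.99], [-1.47, 1.44], [0.14, 2.54], [-1.03, 4.17], [0.13, 1.85], [-2.86, 2.86]. Speed limits (rad/s): [2.39, 2.39, 3.01, 3.01, 3.14, 3.14, 3.14].

### API

Orientations are given as a unit quaternion [w, x, y, z].
In Python, from bench import r gives the robot as it stands.
- The arm moves only by the tool carry_out, never from a script. Its argument "plan" is a list of rows, each a list of 2 entries, a list of its own where there are three numbers: the shift along the tool's x, y, z in m, then the turn about the tool's z in degrees. A call has 1 to 8 rows; each row shifts and turns the commanded pose from where the row before left it, along the tool's axes as they then stand; what a row does not reach is not made up. A row lasts 1/8 s, in which the tool goes at most 62.5 mm and 10.7 degrees, less where a joint would pass 70% of its speed; a pose out of reach is approached as far as the arm can. A call with a gripper value outside its range is refused whole. "fingers" is the finger opening in m, from 0 to 0.0878, set as the call begins (left out, the last holds). The fingers move at their own pace and stop on an object; "squeeze" is the grip in N (left out, the last holds). Time passes only in rows, so rows that do not move let the fingers close. It gives the time, the measured TCP pose, the force and the opening at its end, in the units of the state.
- r.read_state(): the state, without advancing time (a new reading comes with each control period).
- r.read_camera(name): name is "scene" or "top"; returns the picture (480x640x3 uint8, red, green, blue); there is no depth.
- r.get_calibration(name): a dict with "intrinsics" (3x3 intrinsics, pixels), "dist" ([k1, k2, p1, p2, k3] as OpenCV has them; the pictures are not rectified), "rvec" (rotation vector, rad) and "tvec" (3), from world to camera coordinates, as OpenCV has them. Camera axes: x right, y down, z forward; pixel columns grow to the right and rows downward; lengths in mm; the calibration is good to about 2 mm. A picture is of the moment at which its call begins. get_calibration takes no time and is no camera call.
- r.sign_off(): hands the job in, once; it reports no verdict.
The state is a dict: "time": time; "joints": joint angles; "joint_velocities": joint speeds; "joint_efforts": joint torques, N m; "eef_pos": TCP position; "ee_rot": TCP orientation; "wrist_force": force on the tool from outside, world axes, zero at the start; "torque": the same for the moment, N m; "finger_gap": opening from 0.0 (shut) to 1.0 (fully open).
Only numpy, scipy, OpenCV 4.12 (cv2) and the standard library are available. Lean on these libraries where they do the work, as an engineer would, in place of code of your own. Each camera call takes 0.05 s, during which the arm holds its last target. There are 200 camera calls.

## Working session

There is one attempt and no reset: what is moved stays moved. The work goes in short steps, Python scripts to look and compute and a tool call to move; the robot and the scene stay as the last step left them, time stands still between calls to the robot, and variables do not carry over. Pictures are saved under pics/ and viewed, about 8 in all and at most 12, crops included, and the job is handed in when it is done.

Besides the shell and the picture viewer there is one more tool, called after "Call:" in YAML: its name, and indented under it one key for each argument. carry_out: Moves the arm, as the interface text tells. Its arguments: {"type":"object","properties":{"plan":{"type":"array"},"fingers":{"type":"number"},"squeeze":{"type":"number"}},"required":["plan"]}

```bash
mkdir -p pics; cat > h.py <<'E'
import numpy as np, cv2
from bench import r
def snap(n,f):
    im=np.asarray(r.read_camera(n)); cv2.imwrite(f'pics/{f}.png',im[:,:,::-1]); return im
def ray(n,px,z):
    c=r.get_calibration(n);K=np.array(c['intrinsics']);d=np.array(c['dist'])
    R=cv2.Rodrigues(np.array(c['rvec'],float))[0];t=np.array(c['tvec'],float).ravel()
    u=cv2.undistortPoints(np.array(px,float).reshape(-1,1,2),K,d).reshape(-1,2)
    D=np.c_[u,np.ones(len(u))]@R; C=-R.T@t
    s=(z-C[2])/D[:,2]; return C+D*s[:,None]
def proj(n,P):
    c=r.get_calibration(n)
    return cv2.projectPoints(np.array(P,float).reshape(-1,1,3),np.array(c['rvec'],float),np.array(c['tvec'],float),np.array(c['intrinsics']),np.array(c['dist']))[0].reshape(-1,2)
E
python3 - <<'E'
from h import *
snap('top','top0');snap('scene','scene0')
s=r.read_state();print(s)
E
```

```text
{'time': 0.1, 'joints': array([-1.4102066 ,  0.41181859, -0.01270199,  1.59691648,  0.00559452,
        1.13433847, -0.08219492]), 'joint_velocities': array([-0.00017575, -0.00228892,  0.00125841, -0.00034554, -0.00103971,
        0.00021298,  0.001314  ]), 'joint_efforts': array([ 3.14138299e-03, -5.89094961e+01,  6.43885899e-01, -2.91706860e+01,
       -5.37777564e-02,  1.45490168e-02,  5.38727863e-05]), 'eef_pos': array([141.70716791, 608.38129123, 301.91194003]), 'ee_rot': array([-3.20330086e-05,  1.14136780e-01,  9.93464782e-01, -7.21967726e-04]), 'wrist_force': array([-0.61105483, -0.71109256,  0.13939077]), 'torque': array([ 0.0174816 , -0.03173386,  0.00120529]), 'finger_gap': 1.0027734481798187}
```

View pics/top0.png

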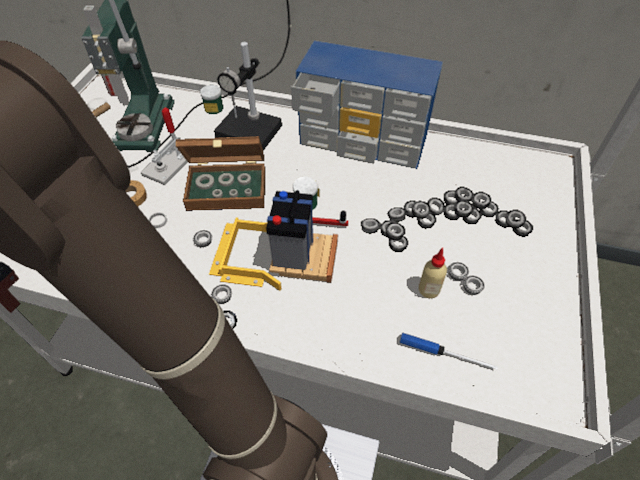

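View pics/scene0.png

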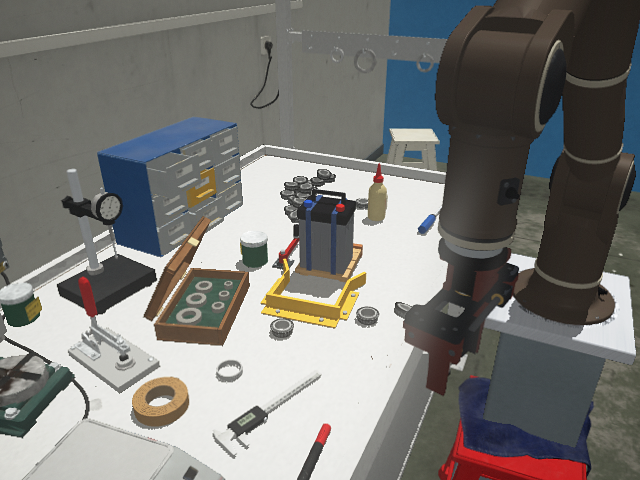

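The top view shows the dock at about (240,255), the skid and box at (300,240), and the open red keeper with its post at about (343,216). I'll enlarge both views.

```bash
python3 - <<'E'
import cv2
a=cv2.imread('pics/top0.png')[175:295,200:360];cv2.imwrite('pics/tc.png',cv2.resize(a,None,fx=5,fy=5,interpolation=cv2.INTER_CUBIC))
a=cv2.imread('pics/scene0.png')[220:340,250:410];cv2.imwrite('pics/sc.png',cv2.resize(a,None,fx=5,fy=5,interpolation=cv2.INTER_CUBIC))
E
```

```text
(no output)
```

View pics/tc.png

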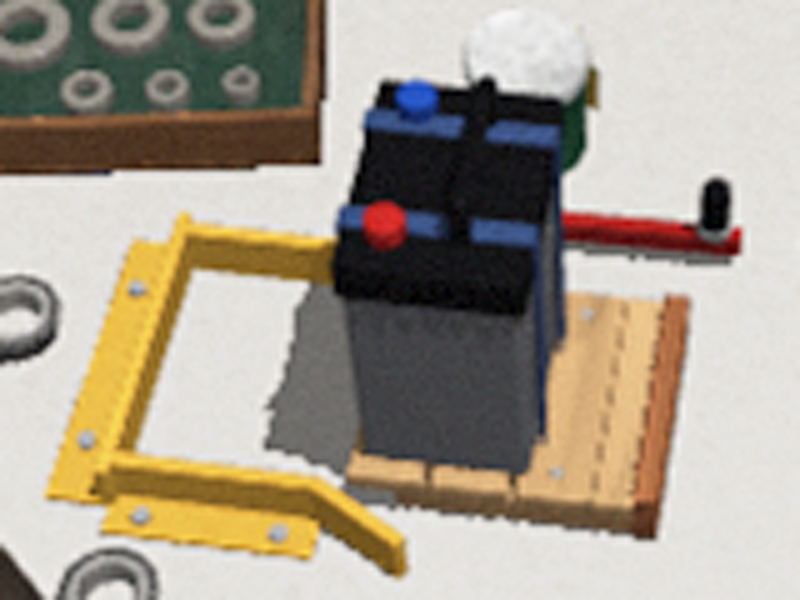

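View pics/sc.png

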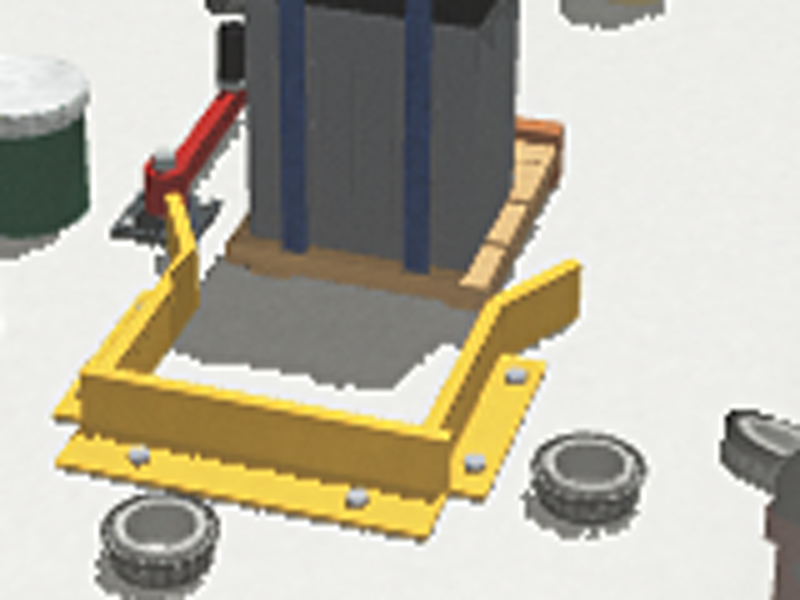

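```bash
python3 - <<'E'
from h import *
np.set_printoptions(precision=1,suppress=True)
for n in('top','scene'):
    c=r.get_calibration(n);R=cv2.Rodrigues(np.array(c['rvec'],float))[0];print(n,-R.T@np.ravel(c['tvec']))
T=lambda x,y:(x/5+200,y/5+175); S=lambda x,y:(x/5+250,y/5+220)
def p(l,n,px,z): print(l,n,ray(n,[px],z)[0][:2])
p('stop outer far','top',T(182,214),32);p('stop outer far','scene',S(82,376),32)
p('stop outer near','top',T(95,488),32);p('stop outer near','scene',S(449,437),32)
p('plank far rear','top',T(690,298),37);p('plank far front','top',T(666,296),37)
p('plank near rear','top',T(660,507),37);p('plank near front','top',T(634,502),37);p('plank near rear bottom','top',T(656,538),3)
p('plank near rear','scene',S(563,125),37)
p('deck front near','scene',S(485,288),30);p('deck front near','top',T(348,480),30)
p('deck front far','scene',S(238,236),30)
p('post top','top',T(717,183),61);p('arm tip','top',T(740,230),26)
p('post base','top',T(714,232),29);p('guide tip near','top',T(404,540),32);p('guide tip near','scene',S(578,263),32)
p('guide tip far','scene',S(170,198),32);p('pin top','scene',S(165,155),41);p('tin','scene',S(40,75),71);p('tin','top',T(530,50),71)
E
```

```text
top [-157.5 -127.9 1030.2]
scene [  78.9 1138.7  681.1]
stop outer far top [595.3 321.8]
stop outer far scene [589.6 331.1]
stop outer near top [419.6 297.5]
stop outer near scene [426.  304.7]
plank far rear top [608.6  45.6]
plank far front top [606.6  57.8]
plank near rear top [480.2  27.4]
plank near front top [479.6  40.2]
plank near rear bottom top [483.8  29.9]
plank near rear scene [477.8  37.5]
deck front near scene [458.5 187.1]
deck front near top [458.8 180.1]
deck front far scene [583.5 194.5]
post top top [667.9  46.9]
arm tip top [668.8  33.4]
post base top [661.3  45.9]
guide tip near top [431.9 141.9]
guide tip near scene [426.1 151.4]
guide tip far scene [628.5 179.8]
pin top scene [643.4 157.1]
tin scene [712.8 158.4]
tin top [724.7 165.6]
```

```bash
python3 - <<'E'
from h import *
np.set_printoptions(precision=1,suppress=True)
print(ray('top',[(431,294),(370,226),(398,243),(395,230),(458,270),(402,340),(397,214)],0)[:,:2])
E
```

```text
[[ 519.4 -211.6]
 [ 689.   -23.9]
 [ 652.1 -106.9]
 [ 693.3  -91.3]
 [ 608.  -267.1]
 [ 379.5 -165.1]
 [ 750.6  -86.4]]
```

Call:
carry_out:
  plan:
    - [[0, 0, -0.008], 10]
    - [[0, 0, -0.008], 10]
    - [[0, 0, -0.008], 10]
    - [[0, 0, -0.008], 10]
    - [[0, 0, -0.008], 10]
    - [[0, 0, -0.008], 10]
    - [[0, 0, -0.008], 9]
    - [[0, 0, 0], 0]

```text
time: 1.1
eef_pos: [141.7, 608.8, 358.8]
ee_rot: [-0.0, 0.656, 0.754, 0.0]
wrist_force: [-0.4, 0.3, 0.8]
finger_gap: 1.001
```

Call:
carry_out:
  plan:
    - [[-0.04, 0.02, 0], 0]
    - [[-0.04, 0.02, 0], 0]
    - [[-0.04, 0.02, 0], 0]
    - [[-0.04, 0.02, 0], 0]
    - [[-0.04, 0.02, 0], 0]
    - [[-0.04, 0.02, 0], 0]
    - [[-0.04, 0.02, 0], 0]
    - [[-0.04, 0.02, 0], 0]

```text
time: 2.1
eef_pos: [344.7, 312.2, 358.3]
ee_rot: [0.0, 0.655, 0.756, -0.0]
wrist_force: [-0.3, 0.0, -0.2]
finger_gap: 0.995
```

Call:
carry_out:
  plan:
    - [[-0.043, 0.02, 0], 0]
    - [[-0.043, 0.02, 0], 0]
    - [[-0.043, 0.02, 0], 0]
    - [[-0.043, 0.02, 0], 0]
    - [[-0.043, 0.02, 0], 0]
    - [[-0.043, 0.02, 0], 0]
    - [[-0.043, 0.02, 0], 0]
    - [[-0.04, 0.018, 0], 0]

```text
time: 3.1
eef_pos: [548.0, -3.7, 358.1]
ee_rot: [-0.0, 0.655, 0.756, -0.0]
wrist_force: [0.6, -0.0, -0.1]
finger_gap: 1.001
```

Call:
carry_out:
  plan:
    - [[0, 0.001, 0.04], 0]
    - [[0, 0.001, 0.04], 0]
    - [[0, 0, 0.04], 0]
    - [[0, 0, 0.04], 0]
    - [[0, 0, 0.04], 0]
    - [[0, 0, 0.035], 0]
    - [[0, 0, 0.02], 0]
    - [[0, 0, 0.013], 0]

```text
time: 4.1
eef_pos: [548.8, -2.2, 89.1]
ee_rot: [-0.001, 0.656, 0.755, -0.001]
wrist_force: [0.8, -0.1, -0.4]
finger_gap: 0.998
```

```bash
python3 - <<'E'
from h import *
a=snap('top','t1');b=snap('scene','s1')
o=np.hstack([cv2.resize(x[y0:y0+150,x0:x0+100],(400,600),interpolation=cv2.INTER_CUBIC) for x,y0,x0 in((a,160,270),(b,180,290))])
cv2.imwrite('pics/v1.png',o[:,:,::-1]); print(r.read_state()['eef_pos'],r.read_state()['wrist_force'])
E
```

```text
[548.73680728  -2.13870061  89.38173993] [-0.42821738  0.64284714  0.0794631 ]
```

View pics/v1.png

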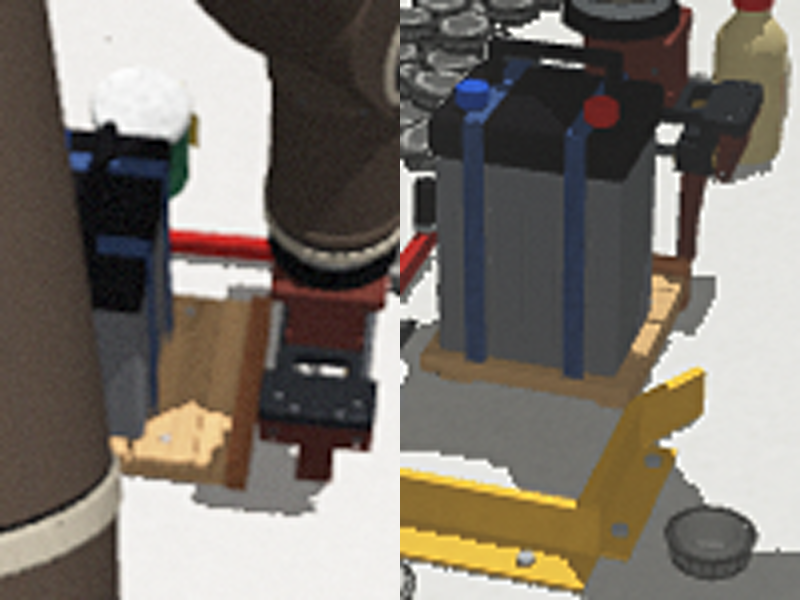

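The gripper is squared up behind the plank with a gap of about 25 mm, and nothing is touching. I'll approach slowly.

Call:
carry_out:
  plan:
    - [[0.004, 0, 0], 0]
    - [[0.004, 0, 0], 0]
    - [[0.004, 0, 0], 0]
    - [[0.004, 0, 0], 0]
    - [[0.004, 0, 0], 0]
    - [[0.004, 0, 0], 0]
    - [[0.003, 0, 0], 0]
    - [[0.003, 0, 0], 0]

```text
time: 5.2
eef_pos: [545.6, 26.9, 90.7]
ee_rot: [0.001, 0.657, 0.754, -0.0]
wrist_force: [2.7, -4.8, -1.4]
finger_gap: 0.997
```

Call:
carry_out:
  plan:
    - [[0.003, 0, 0], 0]
    - [[0.003, 0, 0], 0]
    - [[0.003, 0, 0], 0]
    - [[0.003, 0, 0], 0]

```text
time: 5.7
eef_pos: [544.0, 37.5, 90.7]
ee_rot: [0.001, 0.657, 0.753, -0.001]
wrist_force: [-0.1, -5.4, -0.7]
finger_gap: 1.006
```

Call:
carry_out:
  plan:
    - [[0.005, 0, 0], 0]
    - [[0.005, 0, 0], 0]
    - [[0.005, 0, 0], 0]
    - [[0.005, 0, 0], 0]
    - [[0.005, 0, 0], 0]
    - [[0.005, 0, 0], 0]
    - [[0.005, 0, 0], 0]
    - [[0.005, 0, 0], 0]

```text
time: 6.7
eef_pos: [538.5, 77.2, 90.7]
ee_rot: [0.001, 0.658, 0.753, -0.001]
wrist_force: [0.1, -6.9, -0.9]
finger_gap: 1.002
```

```bash
python3 - <<'E'
from h import *
b=snap('scene','s2')
cv2.imwrite('pics/v2.png',cv2.resize(b[190:340,250:410],None,fx=4,fy=4,interpolation=cv2.INTER_CUBIC)[:,:,::-1])
E
```

```text
(no output)
```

View pics/v2.png

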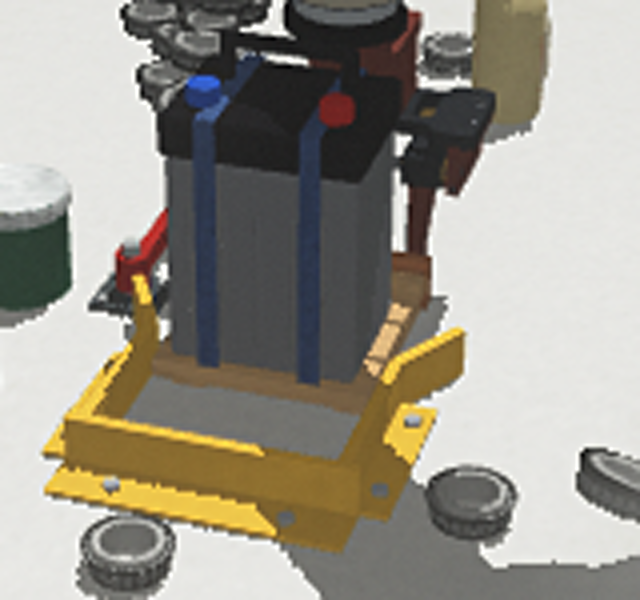

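The skid is entering squarely between the rails. Continuing.

Call:
carry_out:
  plan:
    - [[0.005, 0, 0], 0]
    - [[0.005, 0, 0], 0]
    - [[0.005, 0, 0], 0]
    - [[0.005, 0, 0], 0]
    - [[0.005, 0, 0], 0]
    - [[0.005, 0, 0], 0]
    - [[0.005, 0, 0], 0]
    - [[0.005, 0, 0], 0]

```text
time: 7.75
eef_pos: [533.0, 116.6, 90.6]
ee_rot: [0.001, 0.658, 0.753, -0.001]
wrist_force: [0.9, -6.6, 0.2]
finger_gap: 1.001
```

Call:
carry_out:
  plan:
    - [[0.003, 0, 0], 0]
    - [[0.003, 0, 0], 0]
    - [[0.003, 0, 0], 0]

```text
time: 8.12
eef_pos: [531.8, 125.5, 90.6]
ee_rot: [0.001, 0.658, 0.753, -0.001]
wrist_force: [0.6, -6.2, 0.2]
finger_gap: 1.0
```

Call:
carry_out:
  plan:
    - [[0.003, 0, 0], 0]
    - [[0.002, 0, 0], 0]

```text
time: 8.38
eef_pos: [531.1, 130.4, 90.6]
ee_rot: [0.001, 0.658, 0.753, -0.001]
wrist_force: [0.7, -7.4, 0.9]
finger_gap: 1.0
```

Call:
carry_out:
  plan:
    - [[0.002, 0, 0], 0]
    - [[0.002, 0, 0], 0]

```text
time: 8.62
eef_pos: [530.6, 134.3, 90.6]
ee_rot: [0.001, 0.658, 0.753, -0.001]
wrist_force: [0.6, -6.7, -0.5]
finger_gap: 0.998
```

Call:
carry_out:
  plan:
    - [[0.002, 0, 0], 0]
    - [[0.001, 0, 0], 0]

```text
time: 8.88
eef_pos: [530.2, 137.3, 90.6]
ee_rot: [0.001, 0.658, 0.753, -0.001]
wrist_force: [0.5, -7.5, 0.5]
finger_gap: 0.998
```

Call:
carry_out:
  plan:
    - [[0.001, 0, 0], 0]
    - [[0.001, 0, 0], 0]

```text
time: 9.12
eef_pos: [529.9, 139.2, 90.6]
ee_rot: [0.001, 0.658, 0.753, -0.001]
wrist_force: [0.9, -6.9, 0.6]
finger_gap: 0.999
```

Call:
carry_out:
  plan:
    - [[0.001, 0, 0], 0]
    - [[0.001, 0, 0], 0]

```text
time: 9.38
eef_pos: [529.6, 141.2, 90.6]
ee_rot: [0.001, 0.658, 0.753, -0.001]
wrist_force: [2.2, -7.6, 0.6]
finger_gap: 0.995
```

Call:
carry_out:
  plan:
    - [[0.001, 0, 0], 0]
    - [[0.001, 0, 0], 0]

```text
time: 9.62
eef_pos: [529.5, 141.5, 90.6]
ee_rot: [0.002, 0.658, 0.753, -0.001]
wrist_force: [0.7, -13.9, 2.3]
finger_gap: 1.002
```

Call:
carry_out:
  plan:
    - [[0.001, 0, 0], 0]
    - [[0.001, 0, 0], 0]

```text
time: 9.88
eef_pos: [529.2, 141.8, 90.7]
ee_rot: [0.002, 0.659, 0.753, -0.002]
wrist_force: [0.8, -18.3, 2.5]
finger_gap: 1.002
```

Call:
carry_out:
  plan:
    - [[0.001, 0, 0], 0]
    - [[0.001, 0, 0], 0]

```text
time: 10.12
eef_pos: [529.0, 142.0, 90.7]
ee_rot: [0.003, 0.659, 0.752, -0.003]
wrist_force: [0.0, -22.6, 4.8]
finger_gap: 0.998
```

Call:
carry_out:
  plan:
    - [[-0.004, 0, 0], 0]
    - [[-0.004, 0, 0], 0]
    - [[-0.01, 0, 0], 0]
    - [[-0.02, 0, 0], 0]
    - [[-0.03, 0, 0], 0]
    - [[-0.03, 0, 0], 0]
    - [[-0.03, 0, 0], 0]
    - [[0, 0, 0], 0]

```text
time: 11.12
eef_pos: [546.3, 18.9, 91.0]
ee_rot: [0.001, 0.659, 0.752, -0.0]
wrist_force: [-0.6, 0.6, -0.4]
finger_gap: 1.002
```

The skid reached the stop: the force rose from 7 to 22 N with only about 0.5 mm of motion. Next I close the fingers, rise over the post, and turn so tool x follows the keeper's sweep.

Call:
carry_out:
  plan:
    - [[0, 0, -0.03], 0]
    - [[0, 0, -0.04], 0]
    - [[0, 0.02, -0.03], 0]
    - [[0, 0.03, 0], 0]
    - [[0, 0.03, 0], 0]
    - [[0.006, 0.03, 0], 0]
    - [[0.006, 0.03, 0], 0]
    - [[0, 0.013, 0], 0]
  fingers: 0
  squeeze: 5

```text
time: 12.12
eef_pos: [696.7, 57.1, 190.0]
ee_rot: [-0.0, 0.656, 0.755, 0.0]
wrist_force: [-0.6, 0.1, 0.2]
finger_gap: 0.128
```

Call:
carry_out:
  plan:
    - [[0, 0, 0], -10]
    - [[0, 0, 0], -10]
    - [[0, 0, 0], -10]
    - [[0, 0, 0], -10]
    - [[0, 0, 0], -10]
    - [[0, 0, 0], -10]
    - [[0, 0, 0], -10]
    - [[0, 0, 0], -10]

```text
time: 13.12
eef_pos: [695.3, 55.2, 190.6]
ee_rot: [-0.0, 0.016, 1.0, -0.0]
wrist_force: [0.8, 0.7, -0.4]
finger_gap: 0.004
```

Call:
carry_out:
  plan:
    - [[0, 0, 0], -10]
    - [[0, 0, 0], 0]

```text
time: 13.38
eef_pos: [695.5, 55.0, 190.7]
ee_rot: [-0.0, -0.068, 0.998, 0.0]
wrist_force: [0.1, -0.0, -0.3]
finger_gap: 0.005
```

```bash
python3 - <<'E'
from h import *
np.set_printoptions(precision=1,suppress=True)
a=snap('top','t3');b=snap('scene','s3')
o=np.hstack([cv2.resize(x[y0:y0+150,x0:x0+100],(400,600),interpolation=cv2.INTER_CUBIC) for x,y0,x0 in((a,150,290),(b,180,260))])
cv2.imwrite('pics/v3.png',o[:,:,::-1]); s=r.read_state();print(s['eef_pos'],s['ee_rot'],s['finger_gap'],s['joints'])
E
```

```text
[695.6  55.3 190.6] [-0.  -0.1  1.   0. ] 0.006158871276306359 [-0.3  0.6  0.2  1.5 -0.1  1.   1.7]
```

View pics/v3.png

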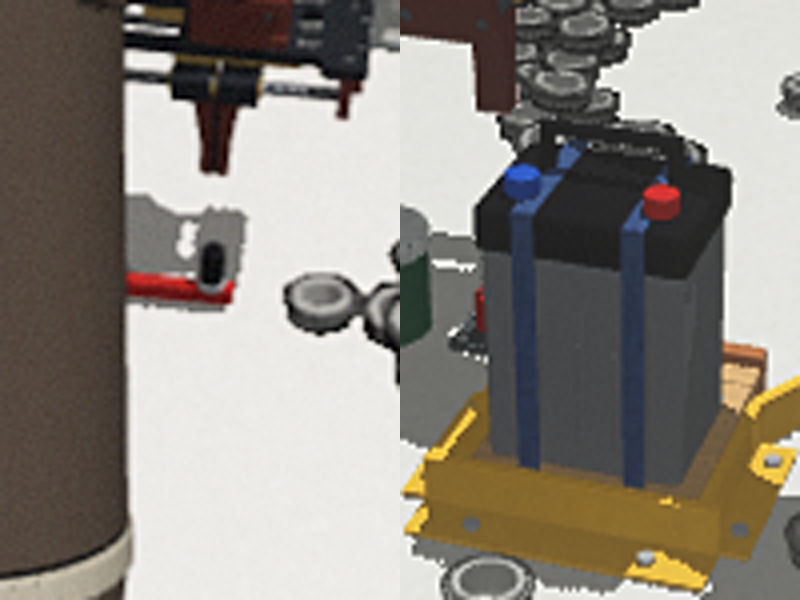

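The skid is home in the dock, and the fingertip is just beyond the post. I'll descend to the post's height and approach.

Call:
carry_out:
  plan:
    - [[0, 0, 0.015], 0]
    - [[0, 0, 0.02], 0]
    - [[0, 0, 0.02], 0]
    - [[0, 0, 0.012], 0]
    - [[0, 0, 0.006], 0]
    - [[0.004, 0, 0], 0]
    - [[0.004, 0, 0], 0]
    - [[0, 0, 0], 0]

```text
time: 14.48
eef_pos: [688.0, 54.4, 118.5]
ee_rot: [0.0, -0.069, 0.998, 0.0]
wrist_force: [0.2, -0.1, 1.4]
finger_gap: 0.008
```

Call:
carry_out:
  plan:
    - [[0.003, 0, 0], 0]
    - [[0.003, 0, 0], 0]
    - [[0.003, 0, 0], 0]

```text
time: 14.85
eef_pos: [679.1, 53.1, 117.9]
ee_rot: [0.0, -0.069, 0.998, -0.0]
wrist_force: [0.8, 0.1, 0.5]
finger_gap: 0.006
```

Call:
carry_out:
  plan:
    - [[0.011, -0.001, 0], 6]
    - [[0.011, -0.001, 0], 6]
    - [[0.011, -0.001, 0], 6]
    - [[0.011, -0.001, 0], 6]
    - [[0.011, -0.001, 0], 6]
    - [[0.011, -0.001, 0], 6]

```text
time: 15.6
eef_pos: [613.7, 55.4, 117.8]
ee_rot: [0.0, 0.245, 0.97, 0.0]
wrist_force: [0.6, 0.4, -0.1]
finger_gap: 0.006
```

```bash
python3 - <<'E'
from h import *
a=snap('top','t4');b=snap('scene','s4')
o=np.hstack([cv2.resize(x[y0:y0+150,x0:x0+100],(400,600),interpolation=cv2.INTER_CUBIC) for x,y0,x0 in((a,150,270),(b,180,260))])
cv2.imwrite('pics/v4.png',o[:,:,::-1])
E
```

```text
(no output)
```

View pics/v4.png

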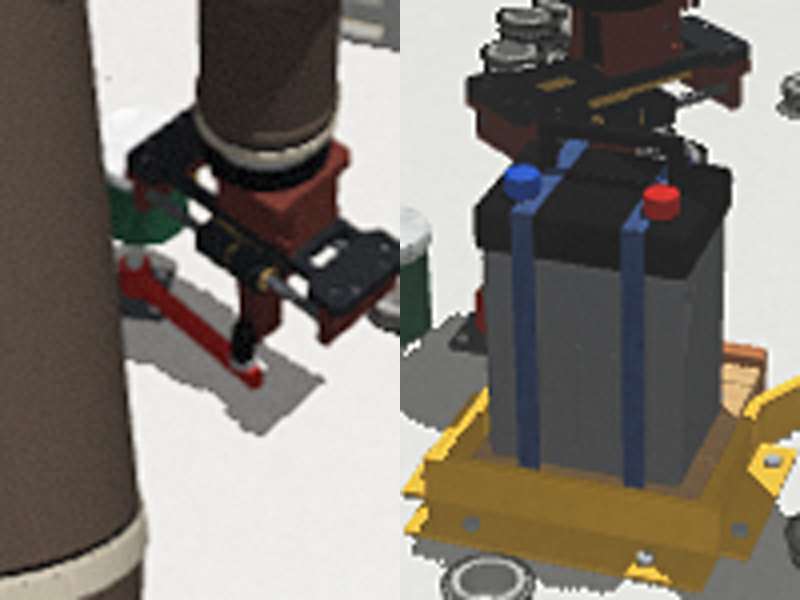

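The keeper is swinging, with the fingertip on the post.

Call:
carry_out:
  plan:
    - [[0.011, -0.002, 0], 6]
    - [[0.011, -0.002, 0], 6]
    - [[0.011, -0.002, 0], 6]
    - [[0.011, -0.001, 0], 6]
    - [[0.011, -0.001, 0], 6]
    - [[0.011, -0.001, 0], 6]
    - [[0.011, -0.001, 0], 6]

```text
time: 16.58
eef_pos: [555.5, 102.5, 117.8]
ee_rot: [0.0, 0.575, 0.818, 0.0]
wrist_force: [1.1, 0.5, 0.5]
finger_gap: 0.006
```

Call:
carry_out:
  plan:
    - [[0.006, -0.001, 0], 3]
    - [[0.005, 0, 0], 3]

```text
time: 16.82
eef_pos: [550.8, 112.6, 117.7]
ee_rot: [0.0, 0.616, 0.788, -0.0]
wrist_force: [-0.5, -1.6, 1.0]
finger_gap: 0.004
```

Call:
carry_out:
  plan:
    - [[0.003, 0, 0], 2]
    - [[0.003, 0, 0], 2]

```text
time: 17.08
eef_pos: [549.4, 118.3, 117.6]
ee_rot: [-0.0, 0.644, 0.765, -0.0]
wrist_force: [-0.4, -1.6, 0.5]
finger_gap: 0.001
```

Call:
carry_out:
  plan:
    - [[0.002, 0, 0], 0]
    - [[0.002, 0, 0], 0]

```text
time: 17.32
eef_pos: [549.0, 119.8, 117.7]
ee_rot: [0.001, 0.644, 0.765, -0.001]
wrist_force: [1.4, -11.3, 0.7]
finger_gap: 0.007
```

Call:
carry_out:
  plan:
    - [[0.001, 0, 0], 0]
    - [[0.001, 0, 0], 0]

```text
time: 17.58
eef_pos: [548.9, 120.1, 117.7]
ee_rot: [0.002, 0.644, 0.765, -0.001]
wrist_force: [1.8, -13.7, -0.2]
finger_gap: 0.003
```

The keeper is on its stop: the force jumped to 13.7 N as motion ceased. Now I back off, lift away and move clear for a final look.

Call:
carry_out:
  plan:
    - [[-0.005, 0, 0], 0]
    - [[-0.01, 0, 0], 0]
    - [[-0.03, 0, 0], 0]
    - [[-0.04, 0, 0], 0]
    - [[0, 0, -0.05], 0]
    - [[0, 0, -0.05], 0]
    - [[-0.03, 0, -0.05], 0]
    - [[-0.03, 0, -0.05], 0]

```text
time: 18.58
eef_pos: [573.2, -19.0, 319.5]
ee_rot: [-0.0, 0.643, 0.766, 0.0]
wrist_force: [1.2, 0.4, 0.1]
finger_gap: 0.01
```

Call:
carry_out:
  plan:
    - [[-0.03, 0, 0], 0]
    - [[-0.04, 0, 0], 0]
    - [[-0.04, 0, 0], 0]
    - [[-0.04, 0, 0], 0]
    - [[0, 0, 0], 0]

```text
time: 19.2
eef_pos: [598.3, -170.2, 317.9]
ee_rot: [0.001, 0.645, 0.764, -0.0]
wrist_force: [0.8, 0.6, -0.3]
finger_gap: 0.003
```

```bash
python3 - <<'E'
from h import *
a=snap('top','t5');b=snap('scene','s5')
o=np.hstack([cv2.resize(x[y0:y0+150,x0:x0+100],(400,600),interpolation=cv2.INTER_CUBIC) for x,y0,x0 in((a,170,240),(b,190,270))])
cv2.imwrite('pics/v5.png',o[:,:,::-1]);s=r.read_state();print(s['eef_pos'],s['wrist_force'])
E
```

```text
[ 598.88439933 -166.25707611  317.45808823] [-0.53068939  1.23512693  0.66045488]
```

View pics/v5.png

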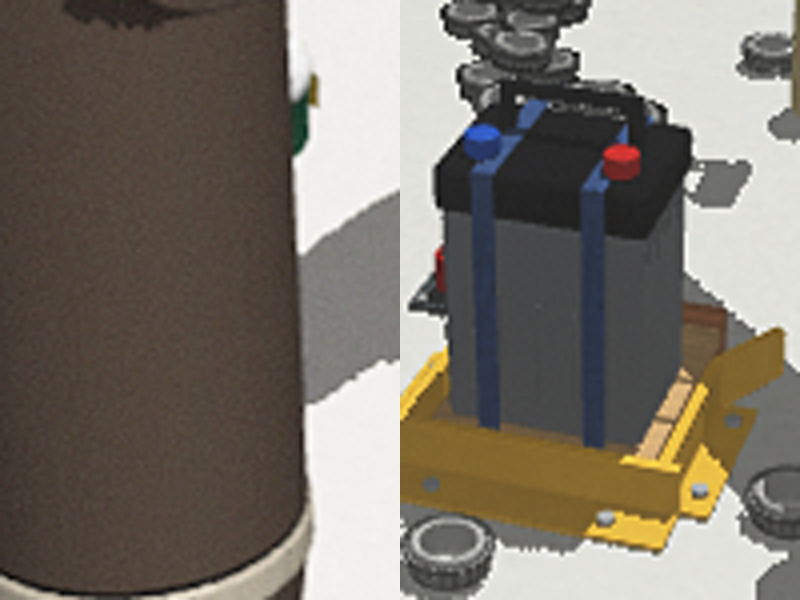

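View pics/t5.png

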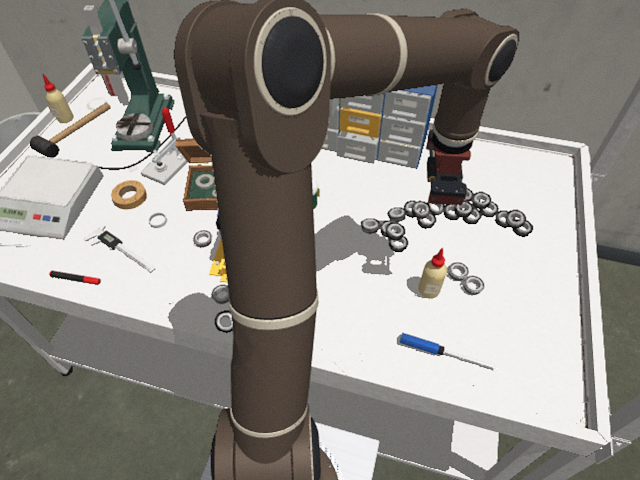

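The arm hides the dock in the top view, so I'll move it further right.

Call:
carry_out:
  plan:
    - [[-0.04, -0.02, 0], 0]
    - [[-0.04, -0.02, 0], 0]
    - [[-0.04, -0.02, 0], 0]
    - [[-0.04, -0.02, 0], 0]
    - [[-0.04, -0.02, 0], 0]
    - [[-0.04, -0.03, 0], 0]
    - [[-0.04, -0.03, 0], 0]
    - [[0, 0, 0], 0]

```text
time: 20.3
eef_pos: [486.8, -472.2, 317.9]
ee_rot: [0.0, 0.645, 0.764, -0.001]
wrist_force: [0.2, 0.4, -0.4]
finger_gap: 0.003
```

```bash
python3 - <<'E'
from h import *
a=snap('top','t6')
cv2.imwrite('pics/v6.png',cv2.resize(a[160:310,190:390],None,fx=4,fy=4,interpolation=cv2.INTER_CUBIC)[:,:,::-1])
E
```

```text
(no output)
```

View pics/v6.png

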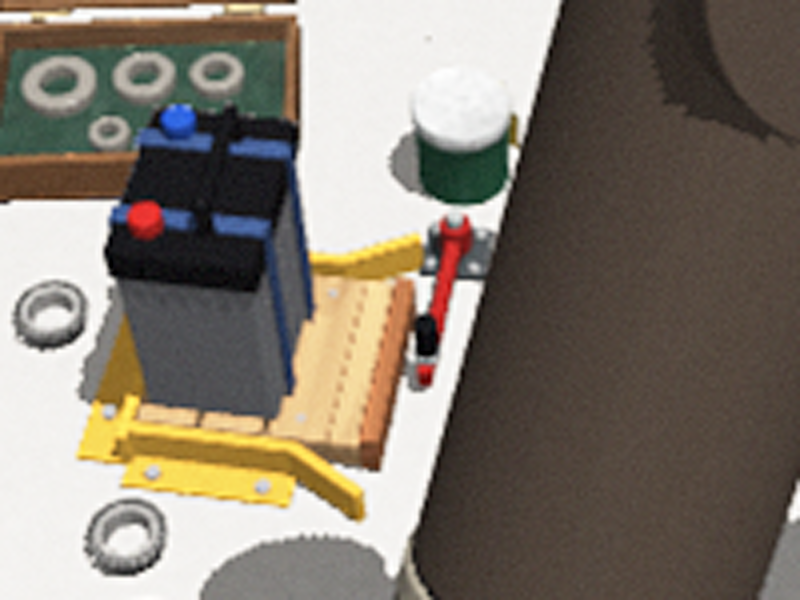

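```bash
python3 - <<'E'
from h import *
T=lambda x,y:(x/4+190,y/4+160)
h=ray('top',[T(455,219)],41)[0];p=ray('top',[T(428,320)],61)[0];a,b=ray('top',[T(412,281),T(384,445)],37)
g=lambda v:np.degrees(np.arctan2(v[1],v[0]))
print(h,p,g(h-p),np.hypot(*(h-p)[:2]),a,b,g(a-b))
E
```

```text
[646.18457671 149.05598813  41.        ] [546.12194023 135.54582078  61.        ] 7.6894101863584305 100.97056918459067 [591.29783916 161.66403283  37.        ] [464.52855968 139.10559503  37.        ] 10.090094882937347
```

```bash
python3 - <<'E'
from h import *
def fit(f,x0,x1,y0,y1):
    a=cv2.imread(f'pics/{f}.png').astype(int);P=[]
    for y in range(y0,y1):
        row=a[y,x0:x1]; m=(row[:,2]-row[:,0]>50)&(row[:,1]<130)   # dark wood
        i=np.where(m)[0]
        if len(i): 
            P.append((x0+i.max()+.5,y))
    P=np.array(P); W=ray('top',P,37)
    vx,vy,cx,cy=cv2.fitLine(W[:,:2].astype(np.float32),cv2.DIST_HUBER,0,.01,.01).ravel()
    an=np.degrees(np.arctan2(vy,vx)); an=an if abs(an)<90 else an-180*np.sign(an)
    print(f,len(P),an,cx,cy,P[:2],P[-2:])
fit('top0',320,345,236,275); fit('t6',275,296,232,270)
E
```

```text
top0 39 7.9759145 542.6926 37.424995 [[337.5 236. ]
 [336.5 237. ]] [[331.5 273. ]
 [331.5 274. ]]
t6 38 8.024018 525.1255 148.18396 [[292.5 232. ]
 [293.5 233. ]] [[286.5 268. ]
 [286.5 269. ]]
```

```bash
python3 -c "
from bench import r
print(r.sign_off())"
```

```text
the job is handed in; nothing more can be done
None
```

The skid is in the dock against the stop and the keeper is shut behind it. I handed the job in at about 20 s with the arm clear.

- **Skid:** I pushed it low on the plank with both open fingertips, their tips about 10 mm above the table. It slid at 5–8 N. At the stop the force rose to about 23 N over the last half millimetre or so. A line fitted to the plank's rear edge gives the skid's angle as 8.0°, against about 8° for the dock. It did not tip.
- **Keeper:** I swung it round by its post with the closed fingertips until it met its stop, where the force reached about 14 N. The last picture gives the arm's angle as about 7.7°, roughly square across the mouth behind the skid.
- **Bystanders:** I saw nothing disturbed in the last pictures, but judged this by eye and did not measure it.

**Checks that disagreed:**
- Positions from the two cameras differed by 7–10 mm in y, so I relied on contact force for the final positions.
- A hand-picked reading of the plank's angle gave 10°; I trusted the edge fit of 8.0° instead.
- The skid's front end against the stop was hard to see, so "fully home" rests mainly on the force rise and the plank's position.

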